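Transfer four soil samples to the blue rack in reverse order

TASK

Move the four closed soil samples from the grey nests on the aluminium tray into the empty blue rack, one to a pocket, in reverse order, because the last one prepared is weighed first: the sample now furthest left in the row ends furthest right in the rack, and so on. They are glass: keep them upright, set each down gently without dropping it, and leave every one standing flat on the floor of its pocket.

Things in the scene. Friction and masses are not known exactly. Their poses are not given: they have to be found in the camera images.
- sample_A: conical glass flask with soil in it and a black rubber stopper, about 90 g, 100 mm tall; foot 48 mm across (51 mm just above), narrowing to a 23 mm neck 58 mm up; stopper a cylinder 28 mm across from 76 to 100 mm up, the place to grip (fixed in the flask, it does not come out). Origin: centre of its underside; z runs up its axis. It is round (its turn about z is random and does not matter).
- sample_B: squat straight-sided glass jar with soil and a wide white lid, about 120 g, 74 mm tall; body 49 mm across, lid a cylinder 50 mm across from 50 to 74 mm up, the place to grip (lid fixed). Origin: centre of its underside; z runs up its axis. It is round (its turn about z is random and does not matter).
- sample_C: glass bottle with soil, cylindrical body with a shoulder and narrow white cap, about 110 g, 96 mm tall; body 44 mm across up to 56 mm, neck 22 mm across, cap a cylinder 30 mm across from 72 to 96 mm up, the place to grip (cap fixed). Origin: centre of its underside; z runs up its axis. It is round (its turn about z is random and does not matter).
- sample_D: slim straight glass weighing bottle with soil, about 80 g; cylinder 40 mm across from foot to 75 mm up (the top 8 mm is its frosted glass lid), with a 16 mm ball knob reaching 94 mm up; grip the body around 55 mm up (lid fixed). Origin: centre of its underside; z runs up its axis. It is round (its turn about z is random and does not matter).
- nest_A: grey square nest, fixed on the source tray, the one sample_A stands in at the start: 74 x 74 mm outside, 64 x 64 mm inside, wall top 10 mm and floor 4 mm above its origin. Origin: centre of its underside, on the tray's top. Axes parallel to the tray's.
- nest_B: grey square nest, fixed on the source tray, the one sample_B stands in at the start: 74 x 74 mm outside, 64 x 64 mm inside, wall top 10 mm and floor 4 mm above its origin. Origin: centre of its underside, on the tray's top. Axes parallel to the tray's.
- nest_C: grey square nest, fixed on the source tray, the one sample_C stands in at the start: 74 x 74 mm outside, 64 x 64 mm inside, wall top 10 mm and floor 4 mm above its origin. Origin: centre of its underside, on the tray's top. Axes parallel to the tray's.
- nest_D: grey square nest, fixed on the source tray, the one sample_D stands in at the start: 74 x 74 mm outside, 64 x 64 mm inside, wall top 10 mm and floor 4 mm above its origin. Origin: centre of its underside, on the tray's top. Axes parallel to the tray's.
- source_tray: fixed flat aluminium tray 84 x 310 mm, 8 mm thick, with a row of four grey nests on it, centres at y = +114, +38, -38, -114 mm in its frame, x = 0; which nest is at which place is random. Origin: centre of its underside, on the bench; its y axis runs along the row towards the robot's left (turned up to 17 degrees from world y), its x away from the robot. It may be on the left or the right half of the bench.
- target_rack: fixed one-piece blue plastic rack 80 x 312 mm, on the other half of the bench, empty at the start, with a row of four square pockets 66 x 66 mm inside, centres at y = +114, +38, -38, -114 mm in its frame, x = 0; pocket floor 12 mm and wall top 20 mm above the origin. Origin: centre of its underside, on the bench; its y axis runs along the row towards the robot's left (turned up to 17 degrees), its x away from the robot.
Not all that is in view belongs to the job. What is shaped like the sample_C but green is not meant.

How it is judged:
At the end, for the whole second after the job is handed in: Each sample stands in the blue rack in the mirror-image place of its starting nest (leftmost to rightmost and so on), within 15 mm of the pocket centre along each rack axis, its foot within 4 mm of the floor height, upright within 0.1 rad, at rest under 0.02 m/s (x of sample_A in the frame of target_rack between -0.015 and 0.015 m and z of sample_A in the frame of target_rack between 0.008 and 0.016 m and ((y of nest_A in the frame of source_tray between 0.094 and 0.134 m and y of sample_A in the frame of target_rack between -0.129 and -0.099 m) or (y of nest_A in the frame of source_tray between 0.018 and 0.058 m and y of sample_A in the frame of target_rack between -0.053 and -0.023 m) or (y of nest_A in the frame of source_tray between -0.058 and -0.018 m and y of sample_A in the frame of target_rack between 0.023 and 0.053 m) or (y of nest_A in the frame of source_tray between -0.134 and -0.094 m and y of sample_A in the frame of target_rack between 0.099 and 0.129 m)) and angle between each of sample_A, sample_B, sample_C, sample_D's own z axis and vertical below 0.1 rad and linear speed of each of sample_A, sample_B, sample_C, sample_D below 0.02 m/s and x of sample_B in the frame of target_rack between -0.015 and 0.015 m and z of sample_B in the frame of target_rack between 0.008 and 0.016 m and ((y of nest_B in the frame of source_tray between 0.094 and 0.134 m and y of sample_B in the frame of target_rack between -0.129 and -0.099 m) or (y of nest_B in the frame of source_tray between 0.018 and 0.058 m and y of sample_B in the frame of target_rack between -0.053 and -0.023 m) or (y of nest_B in the frame of source_tray between -0.058 and -0.018 m and y of sample_B in the frame of target_rack between 0.023 and 0.053 m) or (y of nest_B in the frame of source_tray between -0.134 and -0.094 m and y of sample_B in the frame of target_rack between 0.099 and 0.129 m)) and x of sample_C in the frame of target_rack between -0.015 and 0.015 m and z of sample_C in the frame of target_rack between 0.008 and 0.016 m and ((y of nest_C in the frame of source_tray between 0.094 and 0.134 m and y of sample_C in the frame of target_rack between -0.129 and -0.099 m) or (y of nest_C in the frame of source_tray between 0.018 and 0.058 m and y of sample_C in the frame of target_rack between -0.053 and -0.023 m) or (y of nest_C in the frame of source_tray between -0.058 and -0.018 m and y of sample_C in the frame of target_rack between 0.023 and 0.053 m) or (y of nest_C in the frame of source_tray between -0.134 and -0.094 m and y of sample_C in the frame of target_rack between 0.099 and 0.129 m)) and x of sample_D in the frame of target_rack between -0.015 and 0.015 m and z of sample_D in the frame of target_rack between 0.008 and 0.016 m and ((y of nest_D in the frame of source_tray between 0.094 and 0.134 m and y of sample_D in the frame of target_rack between -0.129 and -0.099 m) or (y of nest_D in the frame of source_tray between 0.018 and 0.058 m and y of sample_D in the frame of target_rack between -0.053 and -0.023 m) or (y of nest_D in the frame of source_tray between -0.058 and -0.018 m and y of sample_D in the frame of target_rack between 0.023 and 0.053 m) or (y of nest_D in the frame of source_tray between -0.134 and -0.094 m and y of sample_D in the frame of target_rack between 0.099 and 0.129 m))); the robot touches nothing.
It fails at once if a sample is tipped more than about 30 degrees (angle between any of sample_A, sample_B, sample_C, sample_D's own z axis and vertical above 0.55 rad).
It fails at once if a sample is dropped (falls freely through more than about 15 mm) ((contact force between the fingers and sample_A below 0.05 N and linear speed of sample_A above 0.55 m/s) or (contact force between the fingers and sample_B below 0.05 N and linear speed of sample_B above 0.55 m/s) or (contact force between the fingers and sample_C below 0.05 N and linear speed of sample_C above 0.55 m/s) or (contact force between the fingers and sample_D below 0.05 N and linear speed of sample_D above 0.55 m/s)).
It also fails if it takes over 104 s, if anything falls off the work surface, if the arm or the gripper's body presses on something with over 40 N, if the wrist force passes 120 N, or if a joint passes its speed limit or range.

ROBOT

A 6-joint arm with a two-finger parallel gripper is mounted at the origin on the work surface. World frame = base frame: x ahead of the robot, y to its left, z up, the work surface at z = 0. Lengths are in m, angles in rad, forces in N, time in s.
With the tool pointing down it reaches from about 0.25 to 0.725 m from the base axis. Payload 4 kg.
Tool frame: the origin (TCP) lies at the very end of the fingers, on their centre line; the grasp point (between the pads) lies 19 mm behind it; x points along the fingers, y is the direction in which the jaws open and shut, and the axes are right-handed (so a half turn about x gives the same grasp; the last joint's range is limited). The gripper opens to 85 mm and grips with 20 to 120 N. Pads are 22 mm wide; open, the fingers measure 114 mm over their backs; the gripper's body (76 mm by 85 mm) begins 54 mm behind the grasp point. The pads swing forward as they close: fully open they stand 13 mm farther back than shut.
Start: joints at [1.329, 0.241, 0.005, 1.335, 0, 1.571], TCP at [0.12, 0.485, 0.207] pointing down, gripper open.
Joint ranges: [-2.72, 2.72], [-1.05, 1.87], [-1.09, 1.28], [-1.99, 2.15], [-1.42, 1.44], [-3.14, 3.14]. Speed limits (rad/s): [2.79, 2.79, 3.14, 3.14, 3.14, 3.14].

INTERFACE

Orientations are given as a unit quaternion [x, y, z, w].
In Python, from plant import read_state, optics, robot gives the robot as it stands. The module is installed in compiled form; this text tells all that it offers.
- The arm moves only by the tool move_arm, never from a script. Its argument "commands" is a list of rows, each a list of 5 numbers: the finger opening in m, from 0 to 0.0854, then the shift along the tool's x, y, z in m, then the turn about the tool's x in rad. A call has 1 to 5 rows; each row is the pose to reach, as a shift and turn from the pose commanded when the call began, along the tool's axes at that moment; what a row does not reach only later rows make up. A row lasts 1/8 s, in which the tool goes at most 62.5 mm and 10.7 degrees, less where a joint would pass 70% of its speed; a pose out of reach is approached as far as the arm can. A call with a gripper value outside its range is refused whole. The fingers move at their own pace and stop on an object; the grip force is fixed at half the most. Time passes only in rows, so rows that repeat a pose let the fingers close. It gives the time, the measured TCP pose, the force and the opening at its end, in the units of the state.
- read_state(): the state, without advancing time (a new reading comes with each control period).
- optics.read_camera(name): name is "side" or "top"; returns the picture (420x560x3 uint8, red, green, blue); there is no depth.
- optics.camera_model(name): a dict with "fx", "fy", "cx", "cy" (pixels), "R" (3x3) and "t" (3): a world point X has camera coordinates R X + t. Camera axes: x right, y down, z forward; pixel columns grow to the right and rows downward; lengths in m; the calibration is good to about 2 mm. A picture is of the moment at which its call begins. camera_model takes no time and is no camera call.
- robot.finish_job(): hands the job in, once; it reports no verdict.
The state is a dict: "time": time; "joints": joint angles; "qd": joint speeds; "tau": joint torques, N m; "tool_pos": TCP position; "tcp_rot": TCP orientation; "force": force on the tool from outside, world axes, zero at the start; "torque": the same for the moment, N m; "width": opening from 0.0 (shut) to 1.0 (fully open).
Only numpy, scipy, OpenCV 4.12 (cv2) and the standard library are available. Lean on these libraries where they do the work, as an engineer would, in place of code of your own. Each camera call takes 0.05 s, during which the arm holds its last target. There are 200 camera calls.

## Working session

There is one attempt and no reset: what is moved stays moved. The work goes in short steps, Python scripts to look and compute and a tool call to move; the robot and the scene stay as the last step left them, time stands still between calls to the robot, and variables do not carry over. Pictures are saved under pics/ and viewed, about 12 in all and at most 16, crops included, and the job is handed in when it is done.

Besides the shell and the picture viewer there is one more tool, called after "Request:" as name(argument=value, ...), one argument or row to a line, values as JSON. move_arm: Moves the arm, as the interface text tells. Its arguments: {"type":"object","properties":{"commands":{"type":"array"}},"required":["commands"]}

```bash
mkdir -p pics; python3 - <<'E'
from plant import read_state, optics
import cv2,numpy as np
for n in("top","side"):
    im=optics.read_camera(n); np.save(n+".npy",im); cv2.imwrite(f"pics/{n}0.png",im[:,:,::-1])
    m=optics.camera_model(n); print(n,m)
s=read_state();print(s["tool_pos"],s["tcp_rot"],s["force"],s["width"],s["time"])
E
```

```text
top {'fx': 494.7143807627194, 'fy': 494.7143807627194, 'cx': 277.40677211413157, 'cy': 210.2022650640038, 'R': array([[-0.01135424, -0.999921  ,  0.00539253],
       [-0.97927357,  0.01002882, -0.20229358],
       [ 0.20222352, -0.00757766, -0.97931008]]), 't': array([0.00715848, 0.56841689, 1.13995253])}
side {'fx': 440.92855890739725, 'fy': 440.92855890739725, 'cx': 270.5594965531862, 'cy': 209.75557118576236, 'R': array([[-0.96715835, -0.25356551, -0.0175857 ],
       [-0.11408384,  0.49488632, -0.86143624],
       [ 0.22713344, -0.83113901, -0.50756117]]), 't': array([0.55258046, 0.1012201 , 0.94475005])}
[0.11955965 0.48488138 0.20580335] [ 0.08460641  0.70202263 -0.08591303  0.70187245] [ 0.45249398  0.25160151 -0.27545981] 0.9946886171516741 0.1
```

View pics/top0.png

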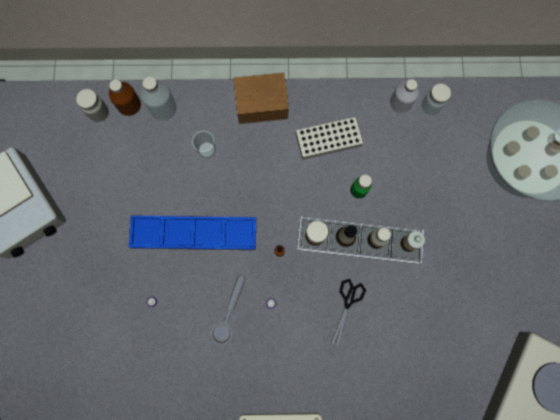

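View pics/side0.png

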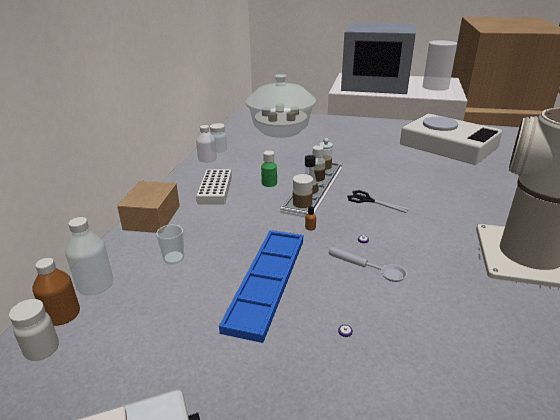

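The row on the tray from left to right: B (317,232), A (347,235), C (380,238), D (413,241). The rack spans (130..257, 215..250). The green bottle at (362,186) stands off the tray, so it isn't C; C is the white cap at (383,235). I'll enlarge the tray and measure.

```bash
cat > h.py <<'E'
import numpy as np,cv2
from plant import optics
def ray(n,u,v):
    m=optics.camera_model(n);R,t=m["R"],m["t"]
    d=R.T@np.array([(u-m["cx"])/m["fx"],(v-m["cy"])/m["fy"],1]);return -R.T@t,d
def onz(n,u,v,z):
    c,d=ray(n,u,v);return c+d*(z-c[2])/d[2]
def proj(n,X):
    m=optics.camera_model(n);c=m["R"]@np.asarray(X,float)+m["t"];return np.array([m["fx"]*c[0]/c[2]+m["cx"],m["fy"]*c[1]/c[2]+m["cy"]])
E
python3 - <<'E'
import numpy as np,cv2
from h import *
im=np.load("top.npy")
hsv=cv2.cvtColor(im,cv2.COLOR_RGB2HSV)
m=cv2.inRange(hsv,(105,150,60),(130,255,255))
c=max(cv2.findContours(m,0,2)[0],key=cv2.contourArea)
b=cv2.boxPoints(cv2.minAreaRect(c));print("rack px",b.round(1).tolist())
P=np.array([onz("top",*p,0.02) for p in b]);print(P.round(4),P.mean(0))
r=cv2.minAreaRect(P[:,:2].astype(np.float32));print(r)
cr=im[205:275,290:430,::-1]
cv2.imwrite("pics/crop1.png",cv2.resize(cr,(800,400),interpolation=cv2.INTER_CUBIC))
sd=np.load("side.npy")[130:220,270:360,::-1]
cv2.imwrite("pics/crop2.png",cv2.resize(sd,(600,600),interpolation=cv2.INTER_CUBIC))
E
```

```text
rack px [[128.8000030517578, 247.10000610351562], [129.3000030517578, 215.0], [255.39999389648438, 217.0], [254.89999389648438, 249.1999969482422]]
[[0.4875 0.3671 0.02  ]
 [0.568  0.3698 0.02  ]
 [0.5595 0.0557 0.02  ]
 [0.479  0.0572 0.02  ]] [0.52351058 0.21242832 0.02      ]
((0.5235279202461243, 0.2134651392698288), (0.314915269613266, 0.08048874884843826), 88.45243072509766)
```

View pics/crop1.png

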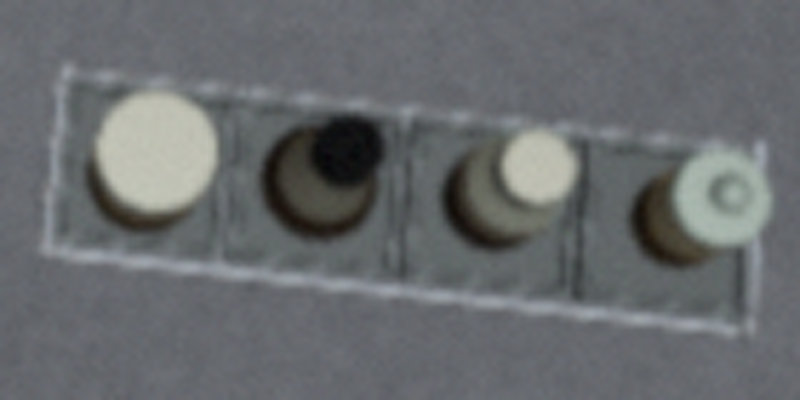

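View pics/crop2.png

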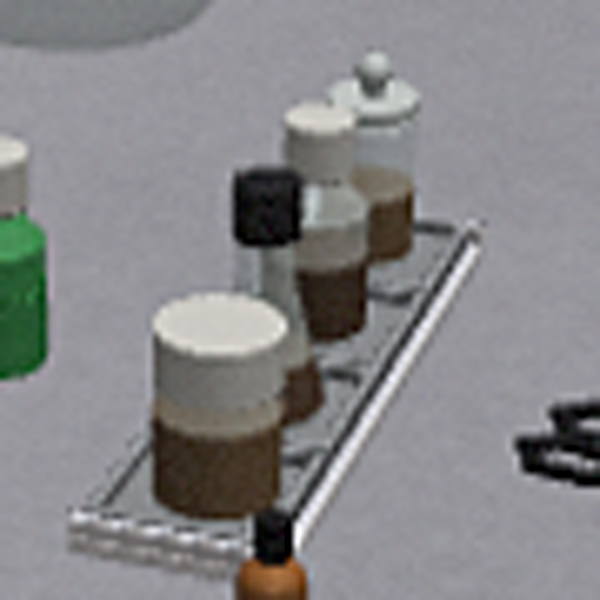

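The crops show that the row is B, A, C, D. Crop centres are B lid (157,152), A stopper (349,150), C cap (539,167) and D lid (721,198) with its knob at (734,193). The tray corners are at (68,72), (760,148), (748,330) and (47,250). The green bottle is clearly a different object, off the tray.

```bash
cat > plan.py <<'E'
import numpy as np
from plant import read_state
from scipy.spatial.transform import Rotation as Ro
def to(x,y,z,jaw):  # jaw: world angle of jaw axis
    s=read_state();R=Ro.from_quat(s["tcp_rot"]).as_matrix()
    d=np.array([x,y,z])-s["tool_pos"]
    a=np.arctan2(R[1,1],R[0,1]); e=(jaw-a+np.pi/2)%np.pi-np.pi/2  # about world z; tool x is down
    print("t %.2f pos %s jaw %.3f w %.3f F %s q6 %.2f"%(s["time"],np.round(s["tool_pos"],4),a,s["width"]*.085,np.round(s["force"],1),s["joints"][5]))
    print("shift",np.round(R.T@d,4),"turn",round(-e,3),"xdown",R[:,0].round(3))
E
python3 - <<'E'
from h import *; import plan
f=lambda u,v,z:onz("top",(u+.5)/5.714-.5+290,(v+.5)/5.714-.5+205,z)
g=lambda u,v,z:onz("side",(u+.5)/6.6667-.5+270,(v+.5)/6.6667-.5+130,z)
T=np.array([f(*c,.008) for c in[(68,72),(760,148),(748,330),(47,250)]])
print(T.round(4).tolist(),T.mean(0)); yv=(T[0]+T[3]-T[1]-T[2])/2;L=np.linalg.norm(yv);yv/=L;xv=np.array([yv[1],-yv[0],0]);print("L",L,"yaw",np.arctan2(-yv[0],yv[1]))
for n,p,q in[("B",(157,152,.086),(221,324,.086)),("A",(349,150,.112),(268,180,.112)),("C",(539,167,.108),(321,116,.108)),("D",(721,198,.087),(374,98,.087)),("Dk",(734,193,.098),(375,67,.098))]:
    X=f(*p);d=X-T.mean(0);print(n,X.round(4),"side",g(*q).round(4),"tray xy",(d@xv).round(4),(d@yv).round(4))
a=np.array([0.5235,.2130,0]);
R=np.array([[0.4875,0.3671],[.568,.3698],[.5595,.0557],[.479,.0572]]);v=(R[0]+R[1]-R[2]-R[3])/2;print("rack L",np.linalg.norm(v),"yaw",np.arctan2(-v[0],v[1]));v/=np.linalg.norm(v)
for y in(.114,.038,-.038,-.114):print(y,(R.mean(0)+v*y).round(4))
plan.to(.5,-.1,.2,0)
E
```

```text
[[0.5602, -0.0598, 0.008], [0.5231, -0.3629, 0.008], [0.4434, -0.352, 0.008], [0.4815, -0.049, 0.008]] [ 0.50205856 -0.2059227   0.008     ]
L 0.30535881743999577 yaw -0.12337206441356263
B [ 0.5115 -0.0912  0.086 ] side [ 0.5121 -0.0955  0.086 ] tray xy -0.0047 0.115
A [ 0.5073 -0.166   0.112 ] side [ 0.5089 -0.1716  0.112 ] tray xy 0.0003 0.0403
C [ 0.5002 -0.2428  0.108 ] side [ 0.5009 -0.2495  0.108 ] tray xy 0.0027 -0.0368
D [ 0.4899 -0.3213  0.087 ] side [ 0.4893 -0.3249  0.087 ] tray xy 0.0021 -0.116
Dk [ 0.4903 -0.3236  0.098 ] side [ 0.4906 -0.3334  0.098 ] tray xy 0.0028 -0.1182
rack L 0.31211576378004363 yaw -0.02723685255977921
0.114 [0.5266 0.3264]
0.038 [0.5245 0.2504]
-0.038 [0.5225 0.1745]
-0.114 [0.5204 0.0985]
t 0.10 pos [0.1196 0.4849 0.2058] jaw 1.329 w 0.085 F [ 0.5  0.3 -0.3] q6 1.57
shift [ 0.0067 -0.4768  0.5094] turn 1.329 xdown [-0.    -0.002 -1.   ]
```

Request:
move_arm(
  commands=[
    [0.085, 0, -0.035, 0.039, 0],
    [0.085, 0, -0.07, 0.078, 0],
    [0.085, 0, -0.105, 0.117, 0],
    [0.085, 0, -0.14, 0.156, 0],
    [0.085, 0, -0.175, 0.195, 0],
  ],
)

```text
time: 0.72
tool_pos: [0.2676, 0.2673, 0.2063]
tcp_rot: [0.085, 0.702, -0.085, 0.702]
force: [0.8, 0.3, -0.5]
width: 0.999
```

Request:
move_arm(
  commands=[
    [0.085, 0, -0.035, 0.039, 0],
    [0.085, 0, -0.07, 0.078, 0],
    [0.085, 0, -0.105, 0.117, 0],
    [0.085, 0, -0.14, 0.156, 0],
    [0.085, 0, -0.175, 0.195, 0],
  ],
)

```text
time: 1.35
tool_pos: [0.4151, 0.0506, 0.2064]
tcp_rot: [0.085, 0.702, -0.085, 0.702]
force: [1.0, 0.4, 1.3]
width: 0.996
```

Request:
move_arm(
  commands=[
    [0.085, 0, -0.035, 0.039, 0],
    [0.085, 0, -0.07, 0.078, 0],
    [0.085, 0, -0.105, 0.117, 0],
    [0.085, 0, -0.117, 0.129, 0],
  ],
)

```text
time: 1.85
tool_pos: [0.5126, -0.0946, 0.2056]
tcp_rot: [0.086, 0.702, -0.086, 0.701]
force: [-0.0, 0.6, -0.7]
width: 0.995
```

Request:
move_arm(
  commands=[
    [0.085, 0, 0, 0, 0.16],
    [0.085, 0, 0, 0, 0.32],
    [0.085, 0, 0, 0, 0.48],
    [0.085, 0, 0, 0, 0.64],
    [0.085, 0, 0, 0, 0.8],
  ],
)

```text
time: 2.48
tool_pos: [0.511, -0.0914, 0.2063]
tcp_rot: [0.353, 0.613, -0.353, 0.612]
force: [-0.0, 0.7, 0.3]
width: 0.995
```

Request:
move_arm(
  commands=[
    [0.085, 0, 0, 0, 0.16],
    [0.085, 0, 0, 0, 0.32],
    [0.085, 0, 0, 0, 0.48],
    [0.085, 0, 0, 0, 0.652],
    [0.085, 0, 0, 0, 0.652],
  ],
)

```text
time: 3.1
tool_pos: [0.5112, -0.0915, 0.2064]
tcp_rot: [-0.529, -0.469, 0.529, -0.469]
force: [1.3, 0.2, 1.7]
width: 0.997
```

```bash
python3 - <<'E'
from h import *; import plan
plan.to(.5115,-.093,.053,-.123)
im=optics.read_camera("top");cv2.imwrite("pics/t1.png",cv2.resize(im[150:300,220:460,::-1],(800,500),interpolation=cv2.INTER_CUBIC))
E
```

```text
t 3.10 pos [ 0.5112 -0.0915  0.2064] jaw -0.120 w 0.085 F [1.3 0.2 1.7] q6 1.51
shift [0.1534 0.0007 0.0015] turn 0.003 xdown [-0.001  0.    -1.   ]
```

View pics/t1.png

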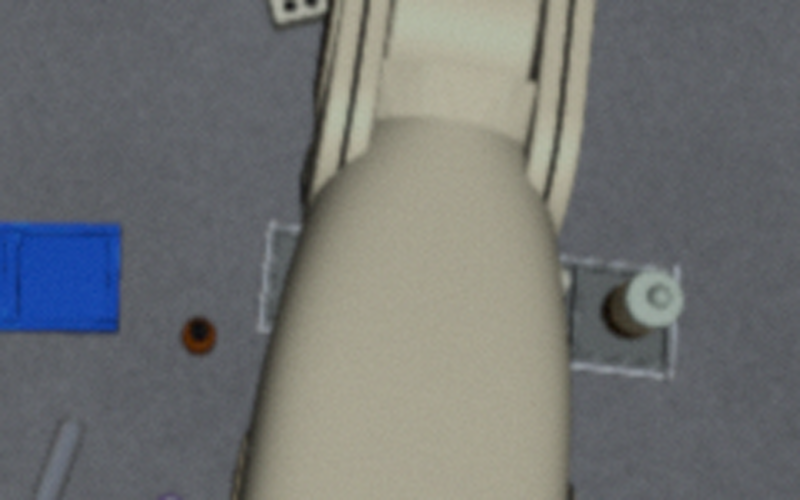

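The top view is blocked by the arm, which covers (250–590, 0–500) of the crop. I'll descend partway and check from the side.

Request:
move_arm(
  commands=[
    [0.085, 0.02, 0, 0, 0],
    [0.085, 0.05, 0.0, 0.001, 0],
    [0.085, 0.08, 0.0, 0.001, 0],
    [0.085, 0.1, 0.0, 0.001, 0],
    [0.085, 0.1, 0.0, 0.001, 0],
  ],
)

```text
time: 3.78
tool_pos: [0.5099, -0.0926, 0.1049]
tcp_rot: [-0.528, -0.47, 0.53, -0.468]
force: [-0.2, 0.8, 0.0]
width: 0.999
```

```bash
python3 - <<'E'
from h import *; import plan
plan.to(.5115,-.093,.053,-.123)
im=optics.read_camera("side");cv2.imwrite("pics/s1.png",cv2.resize(im[90:240,240:440,::-1],(800,600),interpolation=cv2.INTER_CUBIC))
E
```

```text
t 3.77 pos [ 0.5099 -0.0926  0.1049] jaw -0.121 w 0.085 F [-0.2  0.8  0. ] q6 1.51
shift [0.0519 0.0019 0.0002] turn 0.002 xdown [-0.004  0.001 -1.   ]
```

View pics/s1.png

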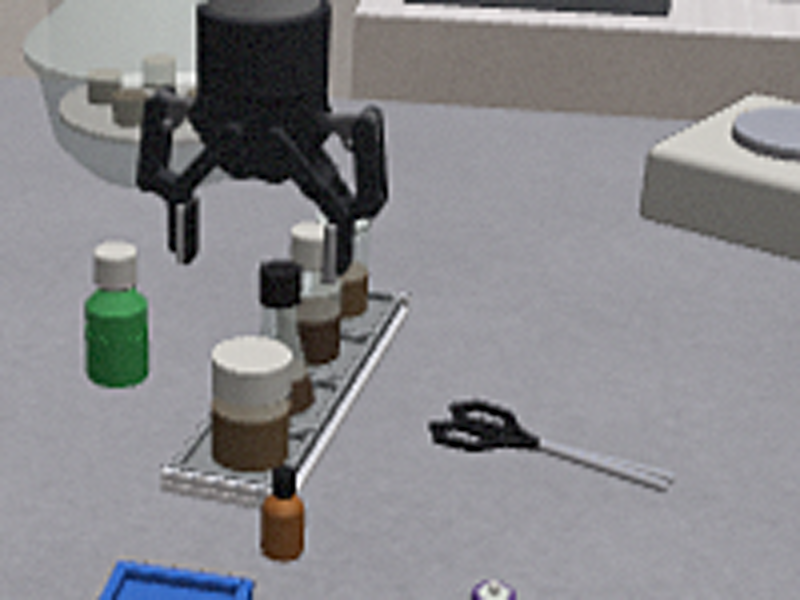

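The gripper is centred over B: the fingertips at (185,262) and (345,270) straddle the lid at (252,358). I'll descend, close and lift a little.

Request:
move_arm(
  commands=[
    [0.085, 0.015, 0.001, 0, 0],
    [0.085, 0.03, 0.001, 0, 0],
    [0.085, 0.045, 0.001, 0, 0],
    [0.085, 0.052, 0.001, 0, 0],
    [0.085, 0.052, 0.001, 0, 0],
  ],
)

```text
time: 4.45
tool_pos: [0.512, -0.0933, 0.0537]
tcp_rot: [-0.529, -0.469, 0.53, -0.468]
force: [-0.0, 0.3, -0.4]
width: 0.997
```

Request:
move_arm(
  commands=[
    [0.06, 0, 0, 0, 0],
    [0.05, 0, 0, 0, 0],
    [0.04, 0, 0, 0, 0],
    [0.035, 0, 0, 0, 0],
    [0.03, 0, 0, 0, 0],
  ],
)

```text
time: 5.08
tool_pos: [0.5132, -0.0935, 0.0559]
tcp_rot: [0.53, 0.468, -0.529, 0.469]
force: [-1.7, -0.8, 4.8]
width: 0.538
```

Request:
move_arm(
  commands=[
    [0.03, 0, 0, 0, 0],
    [0.03, 0, 0, 0, 0],
    [0.03, 0, 0, 0, 0],
  ],
)

```text
time: 5.45
tool_pos: [0.5132, -0.0935, 0.0559]
tcp_rot: [0.53, 0.468, -0.529, 0.469]
force: [-1.0, 0.5, 4.8]
width: 0.542
```

```bash
python3 - <<'E'
from h import *; import plan
plan.to(.5115,-.093,.053,-.123)
im=optics.read_camera("side");cv2.imwrite("pics/s2.png",cv2.resize(im[90:240,240:440,::-1],(800,600),interpolation=cv2.INTER_CUBIC))
E
```

```text
t 5.45 pos [ 0.5132 -0.0935  0.0559] jaw -0.123 w 0.046 F [-1.   0.5  4.8] q6 1.51
shift [ 0.0029 -0.0017 -0.0003] turn 0.0 xdown [ 0.002 -0.    -1.   ]
```

View pics/s2.png

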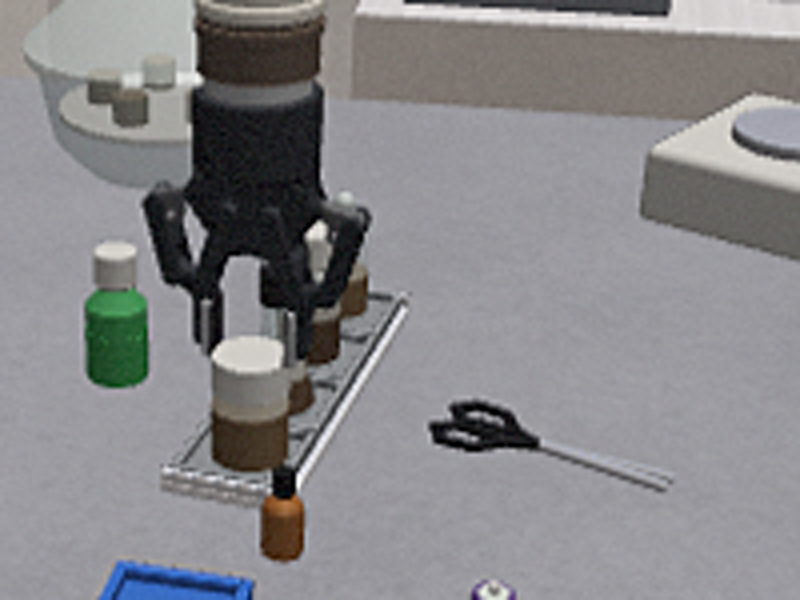

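```bash
python3 - <<'E'
from h import *
P=lambda X:((proj("side",X)-[240,90])*4).round(0)
j=np.array([np.cos(-.121),np.sin(-.121),0])
for z in(.105,.118,.13):
  c=np.array([.5099,-.0926,z]);print(z,P(c+j*.05),P(c-j*.05))
print()
for z in(.056,.061,.075,.086):
  c=np.array([.5132,-.0935,z]);print(z,P(c),P(c+j*.03),P(c-j*.03))
print("lidtop",P([.5115,-.093,.086]),"foot",P([.5115,-.093,.012]))
E
```

```text
0.105 [178. 316.] [333. 339.]
0.118 [178. 297.] [334. 320.]
0.13 [178. 279.] [335. 302.]

0.056 [248. 397.] [203. 389.] [293. 404.]
0.061 [248. 390.] [203. 382.] [294. 397.]
0.075 [248. 370.] [203. 362.] [294. 377.]
0.086 [249. 354.] [203. 347.] [295. 361.]
lidtop [251. 355.] foot [249. 458.]
```

```bash
python3 - <<'E'
from h import *
g=lambda u,v,z:onz("side",(u+.5)/4-.5+240,(v+.5)/4-.5+90,z).round(4)
print("closed tips",[g(258,360,z) for z in(.05,.056,.061,.07)])
print("open tips",[g(265,266,z) for z in(.105,.118,.13,.15)])
im=optics.read_camera("side");a=im[135:195,270:350,::-1]
cv2.imwrite("pics/s3.png",cv2.resize(a,(800,600),interpolation=cv2.INTER_CUBIC))
E
```

```text
closed tips [array([ 0.5201, -0.1591,  0.05  ]), array([ 0.5179, -0.1473,  0.056 ]), array([ 0.5161, -0.1375,  0.061 ]), array([ 0.5129, -0.1198,  0.07  ])]
open tips [array([ 0.5221, -0.1881,  0.105 ]), array([ 0.5169, -0.1587,  0.118 ]), array([ 0.512 , -0.1317,  0.13  ]), array([ 0.5039, -0.0866,  0.15  ])]
```

View pics/s3.png

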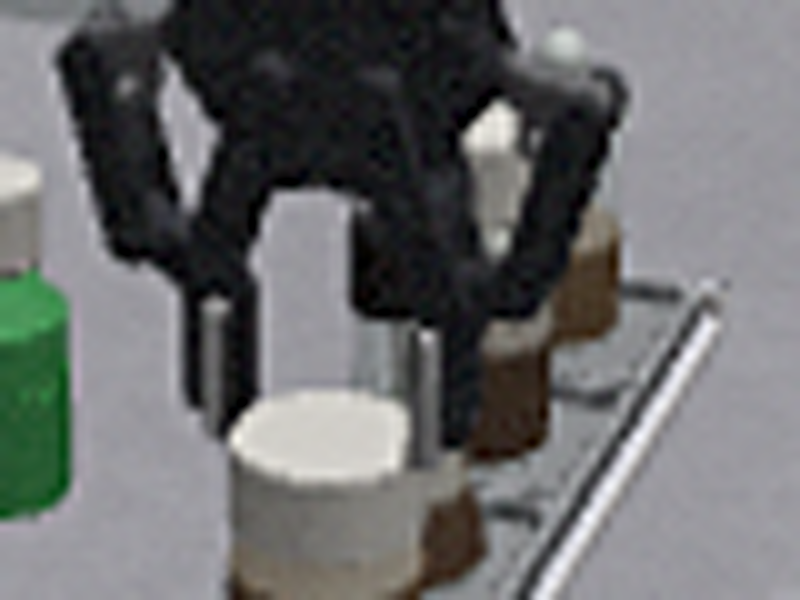

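In the crop, the pads' lower ends are at (215,435) and (430,467), level with the lid top at about row 440. That puts the fingertips about 22 mm higher than the reported TCP suggests, while x and y agree. I'll open, go down 20 mm and re-check.

Request:
move_arm(
  commands=[
    [0.06, 0, 0, 0, 0],
    [0.085, 0, 0, 0, 0],
    [0.085, 0, 0, 0, 0],
    [0.085, 0.01, 0, 0, 0],
    [0.085, 0.02, 0, 0, 0],
  ],
)

```text
time: 6.18
tool_pos: [0.5124, -0.0933, 0.0337]
tcp_rot: [-0.53, -0.468, 0.53, -0.468]
force: [0.1, 0.8, -0.6]
width: 0.992
```

```bash
python3 - <<'E'
from h import *; import plan
plan.to(.5125,-.093,.033,-.123)
im=optics.read_camera("side");a=im[135:195,270:350,::-1]
cv2.imwrite("pics/s4.png",cv2.resize(a,(800,600),interpolation=cv2.INTER_CUBIC))
P=lambda X:((proj("side",X)-[270,135])*10).round(0)
for s in(.043,-.043):
  for e in (.011,-.011):
    print([P(np.array([.5125,-.0935,z])+np.array([np.cos(-.123),np.sin(-.123),0])*s+e*np.array([.123,.992,0])).tolist() for z in(.046,.06,.07)])
E
```

```text
t 6.17 pos [ 0.5124 -0.0933  0.0337] jaw -0.123 w 0.084 F [ 0.1  0.8 -0.6] q6 1.51
shift [ 0.0007  0.     -0.0003] turn 0.0 xdown [-0.  0. -1.]
[[146.0, 569.0], [146.0, 520.0], [146.0, 485.0]]
[[176.0, 531.0], [176.0, 483.0], [176.0, 448.0]]
[[472.0, 625.0], [474.0, 575.0], [476.0, 539.0]]
[[497.0, 585.0], [500.0, 536.0], [501.0, 500.0]]
```

View pics/s4.png

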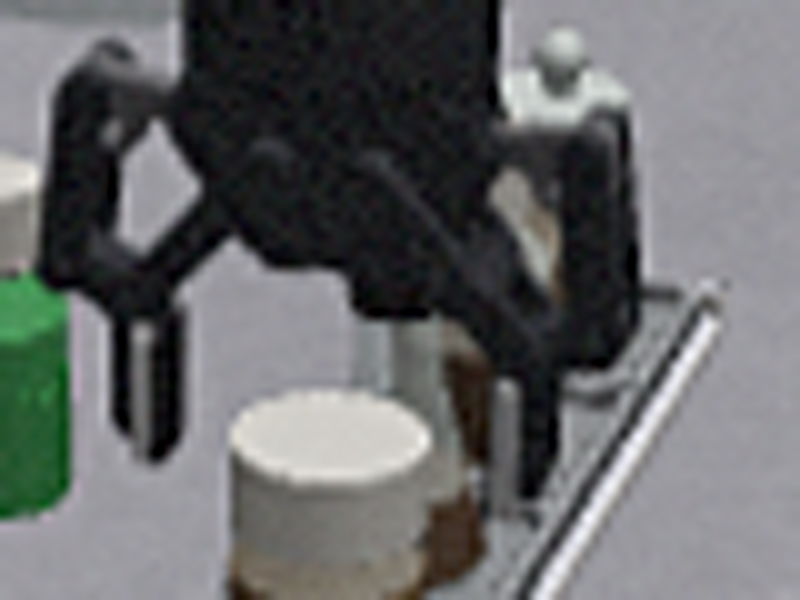

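The lid is intact at (331,440), but the fingertips, at (145,462) and (505,517), are still high at z≈0.077. The previous close stopped at 46 mm because the pads rested on the lid rim, so the true tip height is about 25 mm above the reported value. I'll go 9 mm lower and close.

Request:
move_arm(
  commands=[
    [0.085, 0.005, 0, 0, 0],
    [0.085, 0.009, 0, 0, 0],
    [0.06, 0.009, 0, 0, 0],
    [0.045, 0.009, 0, 0, 0],
    [0.035, 0.009, 0, 0, 0],
  ],
)

```text
time: 6.85
tool_pos: [0.513, -0.0934, 0.0261]
tcp_rot: [0.53, 0.468, -0.53, 0.469]
force: [-1.0, -0.1, 1.6]
width: 0.571
```

Request:
move_arm(
  commands=[
    [0.03, 0, 0, 0, 0],
    [0.03, 0, 0, 0, 0],
    [0.03, 0, 0, 0, 0],
    [0.03, 0, 0, 0, 0],
  ],
)

```text
time: 7.35
tool_pos: [0.5131, -0.0934, 0.0261]
tcp_rot: [0.53, 0.468, -0.53, 0.469]
force: [-1.2, 0.9, 4.6]
width: 0.563
```

```bash
python3 - <<'E'
from h import *; import plan
plan.to(.5125,-.093,.0257,-.123)
im=optics.read_camera("side");a=im[135:195,270:350,::-1]
cv2.imwrite("pics/s5.png",cv2.resize(a,(800,600),interpolation=cv2.INTER_CUBIC))
E
```

```text
t 7.35 pos [ 0.5131 -0.0934  0.0261] jaw -0.123 w 0.048 F [-1.2  0.9  4.6] q6 1.51
shift [ 0.0004 -0.0006 -0.0004] turn -0.0 xdown [ 0.001 -0.    -1.   ]
```

View pics/s5.png

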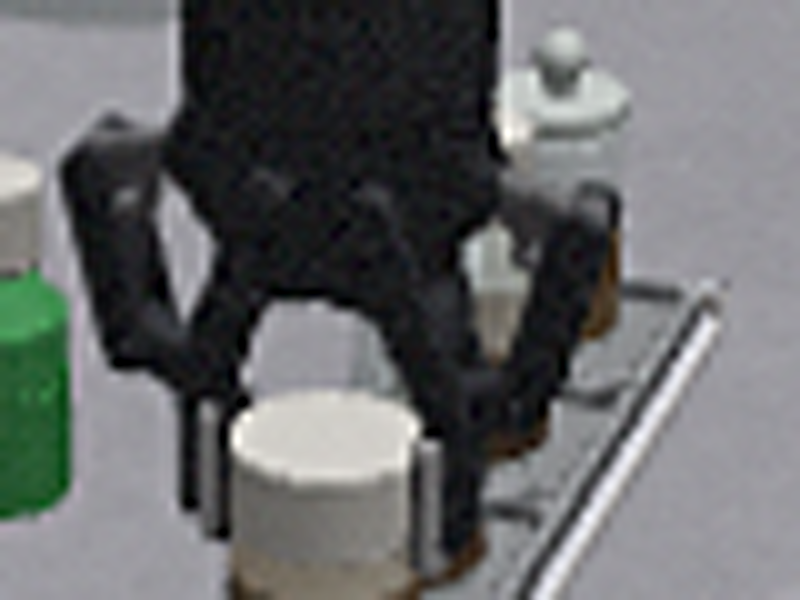

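B is held: the pads end at (210,535) and (430,570), flanking the lid over its full height. Next I'll lift it.

Request:
move_arm(
  commands=[
    [0.03, -0.005, 0, 0, 0],
    [0.03, -0.015, 0, 0, 0],
    [0.03, -0.035, 0, 0, 0],
    [0.03, -0.055, 0, 0, 0],
    [0.03, -0.075, 0, 0, 0],
  ],
)

```text
time: 8.02
tool_pos: [0.5125, -0.0933, 0.1014]
tcp_rot: [-0.53, -0.468, 0.53, -0.468]
force: [0.3, 0.1, -1.4]
width: 0.569
```

Request:
move_arm(
  commands=[
    [0.03, -0.02, 0, 0, 0],
    [0.03, -0.04, 0, 0, 0],
    [0.03, -0.055, 0, 0, 0],
    [0.03, -0.065, 0, 0, 0],
    [0.03, -0.065, 0, 0, 0],
  ],
)

```text
time: 8.65
tool_pos: [0.5131, -0.0934, 0.1662]
tcp_rot: [0.53, 0.468, -0.529, 0.469]
force: [0.4, 0.3, -1.5]
width: 0.569
```

Request:
move_arm(
  commands=[
    [0.03, 0, -0.001, -0.015, -0.01],
    [0.03, 0, -0.004, -0.045, -0.04],
    [0.03, 0, -0.007, -0.08, -0.06],
    [0.03, 0, -0.01, -0.12, -0.08],
    [0.03, 0, -0.013, -0.155, -0.096],
  ],
)

```text
time: 9.28
tool_pos: [0.5179, 0.0643, 0.1646]
tcp_rot: [-0.506, -0.494, 0.507, -0.493]
force: [0.5, -0.4, -1.4]
width: 0.57
```

```bash
python3 - <<'E'
from h import *; import plan
plan.to(.5204,.0985,.0261,-.027)
im=optics.read_camera("side");a=im[60:360,130:530,::-1]
cv2.imwrite("pics/s6.png",cv2.resize(a,(800,600),interpolation=cv2.INTER_CUBIC))
E
```

```text
t 9.28 pos [0.5179 0.0643 0.1646] jaw -0.025 w 0.048 F [ 0.5 -0.4 -1.4] q6 1.72
shift [ 0.1386  0.0019 -0.0342] turn 0.002 xdown [-0.002  0.    -1.   ]
```

View pics/s6.png

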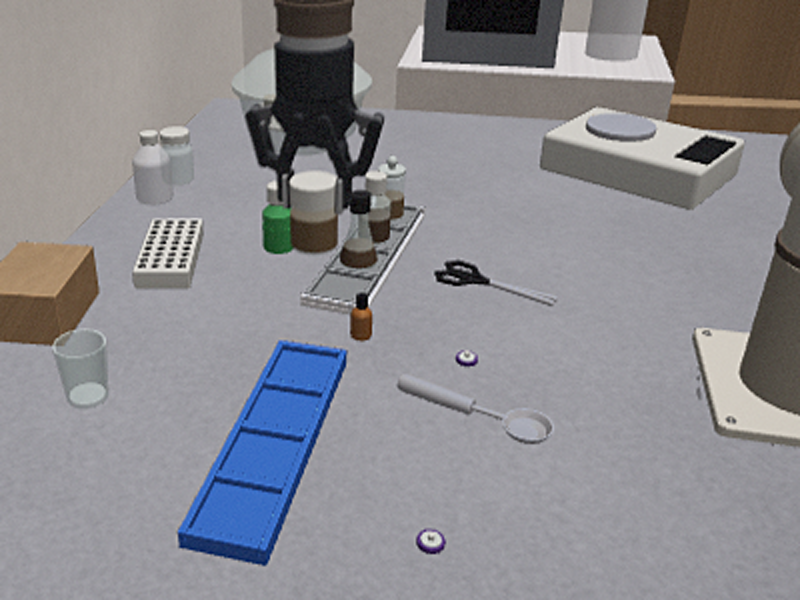

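B is held upright at (313,212), and the force matches its weight. I'll carry it over the right-hand pocket at (307,367) and descend to 3 mm above the floor.

Request:
move_arm(
  commands=[
    [0.03, 0, 0.001, -0.015, 0],
    [0.03, 0, 0.002, -0.034, 0],
    [0.03, 0, 0.002, -0.034, 0],
  ],
)

```text
time: 9.7
tool_pos: [0.5217, 0.0972, 0.1653]
tcp_rot: [-0.506, -0.494, 0.506, -0.494]
force: [0.7, 0.4, -1.9]
width: 0.569
```

Request:
move_arm(
  commands=[
    [0.03, 0.015, 0, 0, 0],
    [0.03, 0.04, 0, 0, 0],
    [0.03, 0.065, 0, 0, 0],
    [0.03, 0.085, 0, 0, 0],
    [0.03, 0.1, 0, 0, 0],
  ],
)

```text
time: 10.32
tool_pos: [0.5207, 0.095, 0.0637]
tcp_rot: [-0.506, -0.493, 0.508, -0.492]
force: [0.7, 0.0, -1.6]
width: 0.569
```

Request:
move_arm(
  commands=[
    [0.03, 0.012, 0, 0, 0],
    [0.03, 0.022, 0, 0, 0],
    [0.03, 0.03, 0, 0, 0],
    [0.03, 0.034, 0, 0, 0],
    [0.03, 0.034, 0, 0, 0],
  ],
)

```text
time: 10.95
tool_pos: [0.5217, 0.0961, 0.0315]
tcp_rot: [-0.507, -0.493, 0.507, -0.493]
force: [-1.0, -0.9, -1.9]
width: 0.569
```

```bash
python3 - <<'E'
import plan
plan.to(.5204,.0985,.0261,-.027)
E
```

```text
t 10.95 pos [0.5217 0.0961 0.0315] jaw -0.027 w 0.048 F [-1.  -0.9 -1.9] q6 1.78
shift [ 0.0054 -0.0013 -0.0024] turn 0.0 xdown [-0. -0. -1.]
```

Request:
move_arm(
  commands=[
    [0.03, 0.001, -0.001, -0.002, 0],
    [0.03, 0.002, -0.001, -0.002, 0],
    [0.03, 0.003, -0.001, -0.002, 0],
    [0.03, 0.004, -0.001, -0.002, 0],
    [0.03, 0.004, -0.001, -0.002, 0],
  ],
)

```text
time: 11.58
tool_pos: [0.5207, 0.098, 0.0275]
tcp_rot: [-0.507, -0.493, 0.507, -0.493]
force: [0.3, 0.2, -1.9]
width: 0.568
```

Request:
move_arm(
  commands=[
    [0.03, 0.0005, 0, 0, 0],
    [0.03, 0.001, 0, 0, 0],
    [0.03, 0.001, 0, 0, 0],
  ],
)

```text
time: 11.95
tool_pos: [0.5208, 0.098, 0.0266]
tcp_rot: [-0.507, -0.493, 0.507, -0.493]
force: [0.5, 0.4, -1.2]
width: 0.573
```

```bash
python3 - <<'E'
from h import *; import plan
plan.to(.5204,.0985,.0261,-.027)
im=optics.read_camera("side");a=im[165:285,220:380,::-1]
cv2.imwrite("pics/s7.png",cv2.resize(a,(800,600),interpolation=cv2.INTER_CUBIC))
E
```

```text
t 11.95 pos [0.5208 0.098  0.0266] jaw -0.027 w 0.049 F [ 0.5  0.4 -1.2] q6 1.78
shift [ 0.0005 -0.0004 -0.0005] turn -0.0 xdown [-0. -0. -1.]
```

View pics/s7.png

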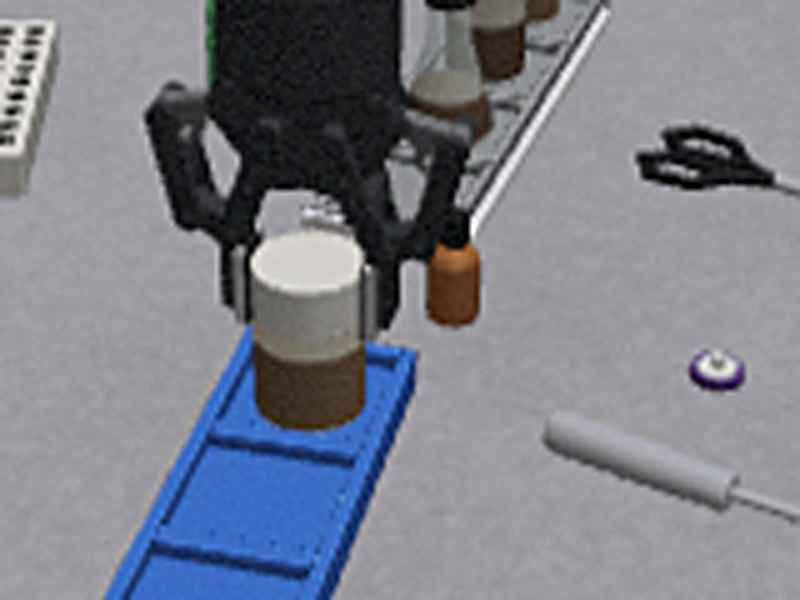

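B sits inside the right-hand pocket, with its foot at about (312,410), nearly on the floor. I'll lower it until it makes contact.

Request:
move_arm(
  commands=[
    [0.03, 0.0005, 0, 0, 0],
    [0.03, 0.001, 0, 0, 0],
    [0.03, 0.001, 0, 0, 0],
  ],
)

```text
time: 12.38
tool_pos: [0.5209, 0.0981, 0.0261]
tcp_rot: [0.507, 0.493, -0.507, 0.493]
force: [-1.3, -0.4, 3.7]
width: 0.574
```

Request:
move_arm(
  commands=[
    [0.03, 0.0005, 0, 0, 0],
    [0.03, 0.001, 0, 0, 0],
    [0.03, 0.001, 0, 0, 0],
  ],
)

```text
time: 12.75
tool_pos: [0.5209, 0.0981, 0.0261]
tcp_rot: [0.507, 0.493, -0.506, 0.493]
force: [-4.1, -0.8, 11.6]
width: 0.569
```

Request:
move_arm(
  commands=[
    [0.03, -0.001, 0, 0, 0],
    [0.05, -0.001, 0, 0, 0],
    [0.06, -0.001, 0, 0, 0],
    [0.085, -0.001, 0, 0, 0],
    [0.085, -0.001, 0, 0, 0],
  ],
)

```text
time: 13.38
tool_pos: [0.5209, 0.098, 0.0255]
tcp_rot: [-0.507, -0.493, 0.507, -0.493]
force: [-0.0, -0.3, -0.8]
width: 0.996
```

Request:
move_arm(
  commands=[
    [0.085, 0, 0, 0, 0],
    [0.085, -0.01, 0, 0, 0],
    [0.085, -0.03, 0, 0, 0],
    [0.085, -0.065, 0, 0, 0],
    [0.085, -0.095, 0, 0, 0],
  ],
)

```text
time: 14.0
tool_pos: [0.5211, 0.0981, 0.1225]
tcp_rot: [0.507, 0.493, -0.506, 0.493]
force: [0.9, 0.0, -0.0]
width: 0.996
```

Request:
move_arm(
  commands=[
    [0.085, 0, -0.001, 0.03, 0.02],
    [0.085, 0, -0.002, 0.08, 0.04],
    [0.085, 0, -0.003, 0.13, 0.06],
    [0.085, 0, -0.004, 0.18, 0.08],
    [0.085, 0, -0.005, 0.23, 0.096],
  ],
)

```text
time: 14.62
tool_pos: [0.5096, -0.1334, 0.1216]
tcp_rot: [0.53, 0.468, -0.53, 0.469]
force: [0.8, 0.3, 0.4]
width: 0.998
```

```bash
python3 - <<'E'
from h import *; import plan
plan.to(.508,-.169,.055,-.123)
n="top"; im=optics.read_camera(n)
hsv=cv2.cvtColor(im,cv2.COLOR_RGB2HSV)[215:262,120:262]; 
m=cv2.inRange(hsv,(0,0,120),(60,90,255)); k,l,st,ce=cv2.connectedComponentsWithStats(m)
for i in range(1,k):
  if st[i,4]>60: u,v=ce[i]+[120,215];print("B?",st[i],onz(n,u,v,.086).round(4))
cv2.imwrite("pics/t2.png",cv2.resize(im[130:330,100:500,::-1],(800,400),interpolation=cv2.INTER_CUBIC))
E
```

```text
t 14.62 pos [ 0.5096 -0.1334  0.1216] jaw -0.123 w 0.085 F [0.8 0.3 0.4] q6 1.44
shift [0.0666 0.0027 0.0356] turn -0.0 xdown [ 0.001 -0.    -1.   ]
B? [106   4  20  21 309] [0.5187 0.1    0.086 ]
```

View pics/t2.png

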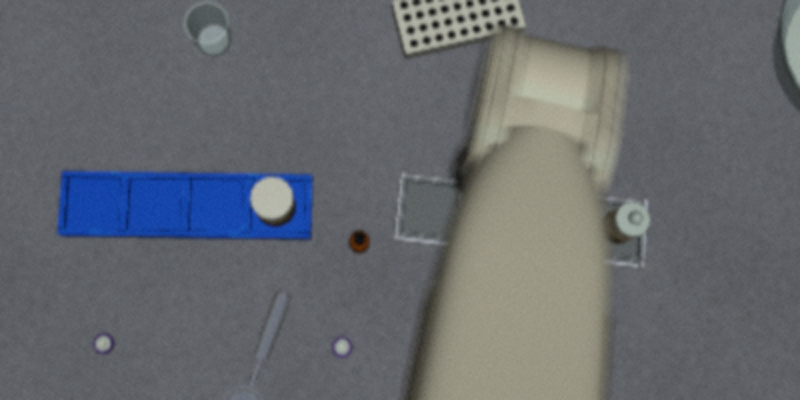

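B stands in the right pocket at (272,200) in the crop, measured within 2 mm of its centre. Next is A, gripped at the black stopper.

Request:
move_arm(
  commands=[
    [0.085, 0, 0.001, 0.015, 0],
    [0.085, 0, 0.003, 0.034, 0],
    [0.085, 0, 0.003, 0.034, 0],
  ],
)

```text
time: 15.05
tool_pos: [0.5086, -0.1665, 0.1208]
tcp_rot: [0.53, 0.468, -0.53, 0.468]
force: [0.8, 0.5, -0.4]
width: 0.989
```

Request:
move_arm(
  commands=[
    [0.085, 0.015, 0, 0, 0],
    [0.085, 0.035, 0, 0, 0],
    [0.085, 0.055, 0, 0, 0],
    [0.085, 0.066, 0, 0, 0],
    [0.085, 0.066, 0, 0, 0],
  ],
)

```text
time: 15.68
tool_pos: [0.5074, -0.1649, 0.0533]
tcp_rot: [-0.529, -0.469, 0.53, -0.468]
force: [0.2, 0.1, 0.1]
width: 0.997
```

Request:
move_arm(
  commands=[
    [0.06, 0, 0, 0, 0],
    [0.045, 0, 0, 0, 0],
    [0.035, 0, 0, 0, 0],
    [0.025, 0, 0, 0, 0],
    [0.015, 0, 0, 0, 0],
  ],
)

```text
time: 16.3
tool_pos: [0.509, -0.1661, 0.0553]
tcp_rot: [0.53, 0.468, -0.53, 0.469]
force: [0.6, 0.1, 3.0]
width: 0.307
```

Request:
move_arm(
  commands=[
    [0.012, 0, 0, 0, 0],
    [0.012, 0, 0, 0, 0],
    [0.012, 0, 0, 0, 0],
  ],
)

```text
time: 16.68
tool_pos: [0.509, -0.1661, 0.0553]
tcp_rot: [0.53, 0.468, -0.53, 0.469]
force: [0.5, 0.1, 5.5]
width: 0.311
```

```bash
python3 - <<'E'
from h import *; import plan
plan.to(.508,-.167,.055,-.123)
im=optics.read_camera("side");a=im[120:195,280:380,::-1]
cv2.imwrite("pics/s8.png",cv2.resize(a,(800,600),interpolation=cv2.INTER_CUBIC))
E
```

```text
t 16.68 pos [ 0.509  -0.1661  0.0553] jaw -0.123 w 0.026 F [0.5 0.1 5.5] q6 1.38
shift [ 0.0003 -0.0009  0.0011] turn 0.0 xdown [ 0.001 -0.    -1.   ]
```

View pics/s8.png

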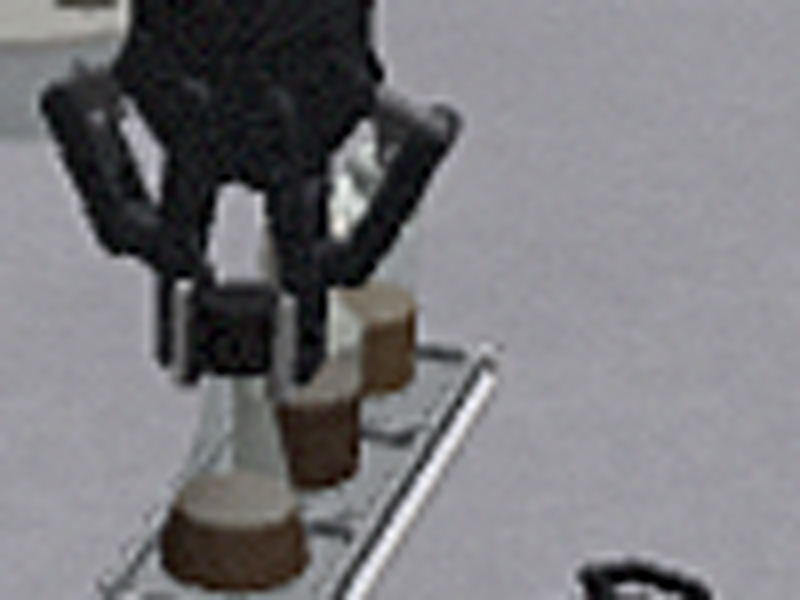

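A is gripped squarely, with the pads on either side of the stopper at (185–290, 290–380). I'll lift and carry it to the second pocket from the right.

Request:
move_arm(
  commands=[
    [0.012, -0.005, 0, 0, 0],
    [0.012, -0.015, 0, 0, 0],
    [0.012, -0.035, 0, 0, 0],
    [0.012, -0.055, 0, 0, 0],
    [0.012, -0.075, 0, 0, 0],
  ],
)

```text
time: 17.35
tool_pos: [0.508, -0.1658, 0.1303]
tcp_rot: [-0.53, -0.469, 0.53, -0.468]
force: [-0.0, -0.1, -1.1]
width: 0.307
```

Request:
move_arm(
  commands=[
    [0.012, -0.02, 0, 0, 0],
    [0.012, -0.04, 0, 0, 0],
    [0.012, -0.055, 0, 0, 0],
    [0.012, -0.065, 0, 0, 0],
    [0.012, -0.065, 0, 0, 0],
  ],
)

```text
time: 17.98
tool_pos: [0.5087, -0.166, 0.1952]
tcp_rot: [0.53, 0.468, -0.53, 0.469]
force: [0.0, -0.7, -1.2]
width: 0.311
```

Request:
move_arm(
  commands=[
    [0.012, 0, -0.001, -0.015, 0],
    [0.012, 0, -0.004, -0.045, 0],
    [0.012, 0, -0.007, -0.085, 0],
    [0.012, 0, -0.01, -0.125, 0],
    [0.012, 0, -0.014, -0.165, 0],
  ],
)

```text
time: 18.6
tool_pos: [0.5139, 0.0018, 0.1937]
tcp_rot: [-0.529, -0.469, 0.53, -0.468]
force: [0.3, -0.6, -0.4]
width: 0.308
```

Request:
move_arm(
  commands=[
    [0.012, 0, -0.003, -0.04, -0.02],
    [0.012, 0, -0.007, -0.08, -0.04],
    [0.012, 0, -0.01, -0.12, -0.06],
    [0.012, 0, -0.013, -0.15, -0.08],
    [0.012, 0, -0.014, -0.17, -0.096],
  ],
)

```text
time: 19.23
tool_pos: [0.5206, 0.172, 0.1937]
tcp_rot: [-0.505, -0.494, 0.507, -0.494]
force: [-0.3, 0.4, -0.5]
width: 0.311
```

```bash
python3 - <<'E'
import plan
plan.to(.5225,.1745,.0553,-.027)
E
```

```text
t 19.23 pos [0.5206 0.172  0.1937] jaw -0.024 w 0.026 F [-0.3  0.4 -0.5] q6 1.91
shift [ 0.1384  0.0021 -0.0026] turn 0.003 xdown [-0.002 -0.    -1.   ]
```

Request:
move_arm(
  commands=[
    [0.012, 0, 0.001, -0.002, 0],
    [0.012, 0.02, 0.001, -0.002, 0],
    [0.012, 0.05, 0.001, -0.002, 0],
    [0.012, 0.08, 0.001, -0.002, 0],
    [0.012, 0.1, 0.001, -0.002, 0],
  ],
)

```text
time: 19.85
tool_pos: [0.5219, 0.1703, 0.0929]
tcp_rot: [-0.506, -0.493, 0.508, -0.492]
force: [0.5, -0.1, -0.3]
width: 0.309
```

Request:
move_arm(
  commands=[
    [0.012, 0.012, 0, 0, 0],
    [0.012, 0.022, 0, 0, 0],
    [0.012, 0.03, 0, 0, 0],
    [0.012, 0.035, 0, 0, 0],
    [0.012, 0.035, 0, 0, 0],
  ],
)

```text
time: 20.48
tool_pos: [0.5226, 0.172, 0.0595]
tcp_rot: [-0.507, -0.493, 0.507, -0.493]
force: [0.9, -0.8, -0.1]
width: 0.307
```

Request:
move_arm(
  commands=[
    [0.012, 0, 0, 0, 0],
    [0.012, 0.001, 0, 0, 0],
    [0.012, 0.001, 0, 0, 0],
  ],
)

```text
time: 20.85
tool_pos: [0.5228, 0.1721, 0.0588]
tcp_rot: [0.507, 0.493, -0.507, 0.493]
force: [0.1, 0.9, -1.3]
width: 0.306
```

```bash
python3 - <<'E'
import plan
plan.to(.5225,.1745,.0553,-.027)
E
```

```text
t 20.85 pos [0.5228 0.1721 0.0588] jaw -0.027 w 0.026 F [ 0.1  0.9 -1.3] q6 1.92
shift [ 0.0035 -0.0004 -0.0024] turn 0.0 xdown [ 0.  0. -1.]
```

Request:
move_arm(
  commands=[
    [0.012, 0.001, 0, -0.001, 0],
    [0.012, 0.002, 0, -0.002, 0],
    [0.012, 0.003, 0, -0.002, 0],
    [0.012, 0.003, 0, -0.002, 0],
  ],
)

```text
time: 21.35
tool_pos: [0.5226, 0.174, 0.0555]
tcp_rot: [-0.507, -0.493, 0.507, -0.493]
force: [-0.1, -0.7, -2.2]
width: 0.309
```

Request:
move_arm(
  commands=[
    [0.012, 0.0005, 0, 0, 0],
    [0.012, 0.001, 0, 0, 0],
    [0.012, 0.001, 0, 0, 0],
  ],
)

```text
time: 21.72
tool_pos: [0.5229, 0.1741, 0.0552]
tcp_rot: [0.507, 0.493, -0.506, 0.493]
force: [-1.5, -0.8, 4.1]
width: 0.31
```

Request:
move_arm(
  commands=[
    [0.012, 0.0005, 0, 0, 0],
    [0.012, 0.001, 0, 0, 0],
    [0.012, 0.001, 0, 0, 0],
  ],
)

```text
time: 22.1
tool_pos: [0.5232, 0.1741, 0.0552]
tcp_rot: [0.507, 0.493, -0.506, 0.493]
force: [-3.5, -0.9, 10.6]
width: 0.313
```

Request:
move_arm(
  commands=[
    [0.012, -0.001, 0, 0, 0],
    [0.03, -0.001, 0, 0, 0],
    [0.04, -0.001, 0, 0, 0],
    [0.085, -0.001, 0, 0, 0],
    [0.085, -0.001, 0, 0, 0],
  ],
)

```text
time: 22.72
tool_pos: [0.5227, 0.174, 0.0544]
tcp_rot: [-0.507, -0.493, 0.507, -0.493]
force: [-0.5, -0.8, 0.5]
width: 0.871
```

Request:
move_arm(
  commands=[
    [0.085, 0, 0, 0, 0],
    [0.085, -0.01, 0, 0, 0],
    [0.085, -0.03, 0, 0, 0],
    [0.085, -0.06, 0, 0, 0],
    [0.085, -0.08, 0, 0, 0],
  ],
)

```text
time: 23.35
tool_pos: [0.5235, 0.1743, 0.1369]
tcp_rot: [0.507, 0.493, -0.506, 0.494]
force: [0.2, 0.1, 0.2]
width: 0.996
```

Request:
move_arm(
  commands=[
    [0.085, 0, -0.001, 0.02, 0],
    [0.085, 0, -0.002, 0.06, 0],
    [0.085, 0, -0.003, 0.11, 0],
    [0.085, 0, -0.004, 0.16, 0],
    [0.085, 0, -0.005, 0.21, 0],
  ],
)

```text
time: 23.98
tool_pos: [0.5107, -0.0383, 0.1338]
tcp_rot: [-0.506, -0.493, 0.507, -0.493]
force: [0.8, 0.4, -0.1]
width: 0.993
```

Request:
move_arm(
  commands=[
    [0.085, 0, -0.001, 0.05, 0.02],
    [0.085, 0, -0.002, 0.1, 0.04],
    [0.085, 0, -0.004, 0.15, 0.06],
    [0.085, 0, -0.005, 0.19, 0.08],
    [0.085, 0, -0.006, 0.207, 0.096],
  ],
)

```text
time: 24.6
tool_pos: [0.4988, -0.2451, 0.1337]
tcp_rot: [-0.53, -0.468, 0.531, -0.467]
force: [-0.2, 1.1, 0.7]
width: 0.993
```

```bash
python3 - <<'E'
import plan
plan.to(.5005,-.2435,.051,-.123)
E
```

```text
t 24.60 pos [ 0.4988 -0.2451  0.1337] jaw -0.127 w 0.084 F [-0.2  1.1  0.7] q6 1.24
shift [ 0.0827  0.0016 -0.0018] turn -0.004 xdown [-0.002  0.    -1.   ]
```

Request:
move_arm(
  commands=[
    [0.085, 0, 0, -0.001, 0],
    [0.085, 0.02, 0, -0.001, 0],
    [0.085, 0.045, 0, -0.001, 0],
    [0.085, 0.07, 0, -0.001, 0],
    [0.085, 0.082, 0, -0.001, 0],
  ],
)

```text
time: 25.22
tool_pos: [0.4996, -0.2393, 0.0511]
tcp_rot: [-0.529, -0.47, 0.53, -0.468]
force: [-0.9, 0.7, 0.1]
width: 0.995
```

Request:
move_arm(
  commands=[
    [0.07, 0, 0, 0, 0],
    [0.05, 0, 0, 0, 0],
    [0.035, 0, 0, 0, 0],
    [0.025, 0, 0, 0, 0],
    [0.015, 0, 0, 0, 0],
  ],
)

```text
time: 25.85
tool_pos: [0.5014, -0.242, 0.0538]
tcp_rot: [0.53, 0.468, -0.53, 0.469]
force: [-1.1, 1.0, 5.6]
width: 0.334
```

Request:
move_arm(
  commands=[
    [0.014, 0, 0, 0, 0],
    [0.014, 0, 0, 0, 0],
    [0.014, 0, 0, 0, 0],
  ],
)

```text
time: 26.22
tool_pos: [0.5014, -0.242, 0.0538]
tcp_rot: [0.53, 0.468, -0.529, 0.469]
force: [-0.9, -0.2, 5.8]
width: 0.331
```

```bash
python3 - <<'E'
import plan
plan.to(.5005,-.2435,.051,-.123)
E
```

```text
t 26.23 pos [ 0.5014 -0.242   0.0538] jaw -0.123 w 0.028 F [-0.9 -0.2  5.8] q6 1.24
shift [ 0.0028 -0.0007  0.0016] turn -0.0 xdown [ 0.002 -0.001 -1.   ]
```

Request:
move_arm(
  commands=[
    [0.014, -0.005, 0, 0, 0],
    [0.014, -0.015, 0, 0, 0],
    [0.014, -0.035, 0, 0, 0],
    [0.014, -0.055, 0, 0, 0],
    [0.014, -0.075, 0, 0, 0],
  ],
)

```text
time: 26.85
tool_pos: [0.5005, -0.2415, 0.1285]
tcp_rot: [-0.53, -0.468, 0.53, -0.468]
force: [-0.3, -0.8, -1.7]
width: 0.333
```

Request:
move_arm(
  commands=[
    [0.014, -0.02, 0, 0, 0],
    [0.014, -0.04, 0, 0, 0],
    [0.014, -0.055, 0, 0, 0],
    [0.014, -0.065, 0, 0, 0],
    [0.014, -0.065, 0, 0, 0],
  ],
)

```text
time: 27.48
tool_pos: [0.501, -0.2417, 0.1932]
tcp_rot: [0.53, 0.468, -0.53, 0.469]
force: [-0.2, -0.1, -1.1]
width: 0.332
```

Request:
move_arm(
  commands=[
    [0.014, 0, -0.001, -0.015, 0],
    [0.014, 0, -0.004, -0.045, 0],
    [0.014, 0, -0.006, -0.08, 0],
    [0.014, 0, -0.009, -0.12, 0],
    [0.014, 0, -0.012, -0.16, 0],
  ],
)

```text
time: 28.1
tool_pos: [0.5075, -0.0791, 0.1917]
tcp_rot: [-0.529, -0.469, 0.53, -0.468]
force: [0.3, 0.6, -1.6]
width: 0.332
```

Request:
move_arm(
  commands=[
    [0.014, 0, -0.003, -0.04, 0],
    [0.014, 0, -0.006, -0.08, 0],
    [0.014, 0, -0.009, -0.12, 0],
    [0.014, 0, -0.012, -0.16, 0],
    [0.014, 0, -0.015, -0.2, 0],
  ],
)

```text
time: 28.72
tool_pos: [0.5168, 0.1211, 0.1917]
tcp_rot: [-0.529, -0.469, 0.53, -0.468]
force: [0.3, -0.5, -0.9]
width: 0.333
```

Request:
move_arm(
  commands=[
    [0.014, 0, -0.003, -0.04, -0.02],
    [0.014, 0, -0.006, -0.08, -0.04],
    [0.014, 0, -0.009, -0.11, -0.07],
    [0.014, 0, -0.01, -0.13, -0.096],
    [0.014, 0, -0.01, -0.131, -0.096],
  ],
)

```text
time: 29.35
tool_pos: [0.5235, 0.2515, 0.1918]
tcp_rot: [-0.506, -0.494, 0.507, -0.494]
force: [-0.1, -0.4, -1.6]
width: 0.333
```

```bash
python3 - <<'E'
import plan
plan.to(.5245,.2504,.0538,-.027)
E
```

```text
t 29.35 pos [0.5235 0.2515 0.1918] jaw -0.025 w 0.028 F [-0.1 -0.4 -1.6] q6 2.04
shift [0.138  0.0012 0.001 ] turn 0.002 xdown [-0.001 -0.001 -1.   ]
```

Request:
move_arm(
  commands=[
    [0.014, 0, 0, 0, 0],
    [0.014, 0.02, 0, 0, 0],
    [0.014, 0.05, 0, 0, 0],
    [0.014, 0.08, 0, 0, 0],
    [0.014, 0.1, 0, 0, 0],
  ],
)

```text
time: 29.98
tool_pos: [0.5236, 0.2483, 0.0912]
tcp_rot: [-0.507, -0.493, 0.508, -0.492]
force: [-0.5, 0.8, -0.5]
width: 0.333
```

Request:
move_arm(
  commands=[
    [0.014, 0.012, 0, 0, 0],
    [0.014, 0.022, 0, 0, 0],
    [0.014, 0.03, 0, 0, 0],
    [0.014, 0.035, 0, 0, 0],
    [0.014, 0.035, 0, 0, 0],
  ],
)

```text
time: 30.6
tool_pos: [0.5241, 0.2503, 0.0575]
tcp_rot: [-0.507, -0.493, 0.507, -0.493]
force: [-0.4, 0.6, -0.8]
width: 0.332
```

Request:
move_arm(
  commands=[
    [0.014, 0, 0, 0, 0],
    [0.014, 0, 0, 0, 0],
    [0.014, 0, 0, 0, 0],
  ],
)

```text
time: 30.98
tool_pos: [0.5244, 0.2504, 0.0579]
tcp_rot: [0.507, 0.493, -0.507, 0.493]
force: [-0.1, 0.4, -1.6]
width: 0.336
```

```bash
python3 - <<'E'
import plan
plan.to(.5245,.2504,.0538,-.027)
E
```

```text
t 30.98 pos [0.5244 0.2504 0.0579] jaw -0.027 w 0.029 F [-0.1  0.4 -1.6] q6 2.04
shift [ 0.0041  0.0001 -0.    ] turn 0.0 xdown [ 0.001  0.    -1.   ]
```

Request:
move_arm(
  commands=[
    [0.014, 0.001, 0, 0, 0],
    [0.014, 0.002, 0, 0, 0],
    [0.014, 0.003, 0, 0, 0],
    [0.014, 0.003, 0, 0, 0],
  ],
)

```text
time: 31.48
tool_pos: [0.524, 0.2502, 0.0544]
tcp_rot: [-0.507, -0.493, 0.507, -0.493]
force: [0.7, -0.2, -1.0]
width: 0.329
```

Request:
move_arm(
  commands=[
    [0.014, 0.0005, 0, 0, 0],
    [0.014, 0.001, 0, 0, 0],
    [0.014, 0.001, 0, 0, 0],
  ],
)

```text
time: 31.85
tool_pos: [0.5242, 0.2504, 0.0539]
tcp_rot: [0.507, 0.493, -0.507, 0.493]
force: [-0.6, -0.1, 1.0]
width: 0.33
```

Request:
move_arm(
  commands=[
    [0.014, 0.0005, 0, 0, 0],
    [0.014, 0.001, 0, 0, 0],
    [0.014, 0.001, 0, 0, 0],
  ],
)

```text
time: 32.22
tool_pos: [0.5243, 0.2505, 0.0539]
tcp_rot: [0.507, 0.493, -0.506, 0.493]
force: [-3.1, -0.4, 7.8]
width: 0.33
```

Request:
move_arm(
  commands=[
    [0.014, -0.001, 0, 0, 0],
    [0.03, -0.001, 0, 0, 0],
    [0.045, -0.001, 0, 0, 0],
    [0.085, -0.001, 0, 0, 0],
    [0.085, -0.001, 0, 0, 0],
  ],
)

```text
time: 32.85
tool_pos: [0.5242, 0.2503, 0.0535]
tcp_rot: [-0.507, -0.493, 0.507, -0.493]
force: [-0.5, -0.6, 0.3]
width: 0.925
```

Request:
move_arm(
  commands=[
    [0.085, 0, 0, 0, 0],
    [0.085, -0.01, 0, 0, 0],
    [0.085, -0.03, 0, 0, 0],
    [0.085, -0.06, 0, 0, 0],
    [0.085, -0.085, 0, 0, 0],
  ],
)

```text
time: 33.48
tool_pos: [0.5246, 0.2505, 0.1406]
tcp_rot: [0.507, 0.493, -0.506, 0.493]
force: [0.9, 0.2, -0.4]
width: 0.995
```

Request:
move_arm(
  commands=[
    [0.085, 0, -0.001, 0.02, 0],
    [0.085, 0, -0.002, 0.06, 0],
    [0.085, 0, -0.004, 0.11, 0],
    [0.085, 0, -0.005, 0.16, 0],
    [0.085, 0, -0.007, 0.21, 0],
  ],
)

```text
time: 34.1
tool_pos: [0.5101, 0.038, 0.1378]
tcp_rot: [-0.506, -0.493, 0.507, -0.493]
force: [0.2, -0.3, 0.9]
width: 0.999
```

Request:
move_arm(
  commands=[
    [0.085, 0, -0.002, 0.05, 0],
    [0.085, 0, -0.003, 0.1, 0],
    [0.085, 0, -0.005, 0.15, 0],
    [0.085, 0, -0.006, 0.2, 0],
    [0.085, 0, -0.008, 0.23, 0],
  ],
)

```text
time: 34.72
tool_pos: [0.4954, -0.192, 0.1377]
tcp_rot: [-0.507, -0.493, 0.508, -0.492]
force: [0.1, -0.2, -0.5]
width: 0.993
```

Request:
move_arm(
  commands=[
    [0.085, 0, -0.001, 0.04, 0.02],
    [0.085, 0, -0.002, 0.08, 0.04],
    [0.085, 0, -0.003, 0.11, 0.06],
    [0.085, 0, -0.004, 0.13, 0.096],
    [0.085, 0, -0.004, 0.133, 0.096],
  ],
)

```text
time: 35.35
tool_pos: [0.4887, -0.3229, 0.1379]
tcp_rot: [-0.53, -0.468, 0.53, -0.467]
force: [0.8, 0.2, -0.1]
width: 0.999
```

```bash
python3 - <<'E'
from h import *;import plan
plan.to(.490,-.322,.026,-.123)
n="top"; im=optics.read_camera(n); np.save("t3.npy",im)
cv2.imwrite("pics/t3.png",cv2.resize(im[170:290,100:300,::-1],(800,480),interpolation=cv2.INTER_CUBIC))
E
```

```text
t 35.35 pos [ 0.4887 -0.3229  0.1379] jaw -0.125 w 0.085 F [ 0.8  0.2 -0.1] q6 1.11
shift [ 0.1119  0.0013 -0.001 ] turn -0.002 xdown [-0.001  0.001 -1.   ]
```

View pics/t3.png

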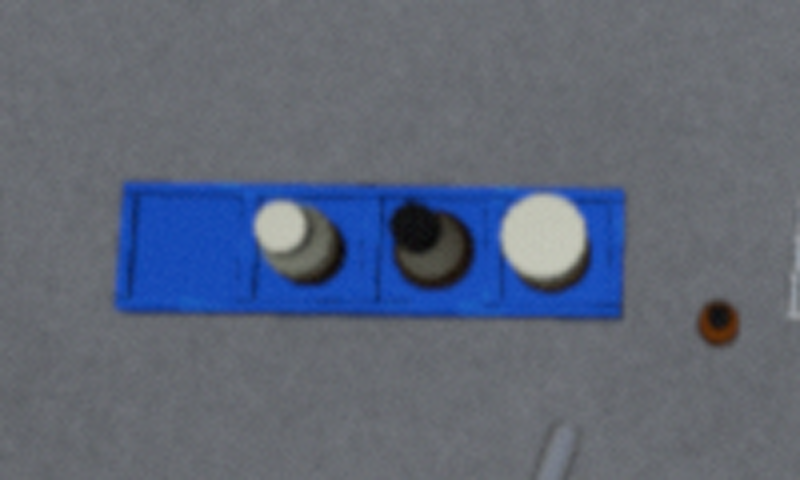

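B (545,238), A (414,228) and C (282,226) stand upright in their pockets. Now D.

Request:
move_arm(
  commands=[
    [0.085, 0.015, 0.001, 0, 0],
    [0.085, 0.04, 0.001, 0, 0],
    [0.085, 0.065, 0.001, 0, 0],
    [0.085, 0.085, 0.001, 0, 0],
    [0.085, 0.095, 0.001, 0, 0],
  ],
)

```text
time: 36.02
tool_pos: [0.4898, -0.3201, 0.0415]
tcp_rot: [-0.529, -0.47, 0.53, -0.468]
force: [0.0, 0.6, -0.1]
width: 0.992
```

Request:
move_arm(
  commands=[
    [0.085, 0.01, 0, 0, 0],
    [0.085, 0.016, 0, 0, 0],
    [0.085, 0.016, 0, 0, 0],
    [0.07, 0.016, 0, 0, 0],
    [0.05, 0.016, 0, 0, 0],
  ],
)

```text
time: 36.65
tool_pos: [0.4911, -0.3224, 0.0282]
tcp_rot: [0.53, 0.468, -0.53, 0.469]
force: [-0.8, -0.0, 0.1]
width: 0.623
```

Request:
move_arm(
  commands=[
    [0.04, 0, 0, 0, 0],
    [0.03, 0, 0, 0, 0],
    [0.025, 0, 0, 0, 0],
    [0.022, 0, 0, 0, 0],
    [0.022, 0, 0, 0, 0],
  ],
)

```text
time: 37.28
tool_pos: [0.491, -0.3225, 0.0282]
tcp_rot: [0.53, 0.468, -0.53, 0.469]
force: [-1.1, -0.2, 5.6]
width: 0.449
```

Request:
move_arm(
  commands=[
    [0.022, 0, 0, 0, 0],
    [0.022, 0, 0, 0, 0],
  ],
)

```text
time: 37.52
tool_pos: [0.491, -0.3225, 0.0283]
tcp_rot: [0.53, 0.468, -0.53, 0.469]
force: [-0.9, 0.3, 5.1]
width: 0.454
```

```bash
python3 - <<'E'
import plan
plan.to(.490,-.322,.026,-.123)
E
```

```text
t 37.52 pos [ 0.491  -0.3225  0.0283] jaw -0.123 w 0.039 F [-0.9  0.3  5.1] q6 1.11
shift [ 0.0023 -0.001  -0.0004] turn -0.0 xdown [ 0.001 -0.001 -1.   ]
```

Request:
move_arm(
  commands=[
    [0.022, -0.005, 0, 0, 0],
    [0.022, -0.015, 0, 0, 0],
    [0.022, -0.035, 0, 0, 0],
    [0.022, -0.055, 0, 0, 0],
    [0.022, -0.075, 0, 0, 0],
  ],
)

```text
time: 38.15
tool_pos: [0.4907, -0.322, 0.1034]
tcp_rot: [0.53, 0.468, -0.53, 0.468]
force: [-0.2, 0.7, -0.9]
width: 0.456
```

Request:
move_arm(
  commands=[
    [0.022, -0.02, 0, 0, 0],
    [0.022, -0.04, 0, 0, 0],
    [0.022, -0.055, 0, 0, 0],
    [0.022, -0.065, 0, 0, 0],
    [0.022, -0.065, 0, 0, 0],
  ],
)

```text
time: 38.78
tool_pos: [0.4911, -0.3224, 0.1683]
tcp_rot: [0.53, 0.468, -0.53, 0.469]
force: [-0.6, 0.5, -0.7]
width: 0.453
```

Request:
move_arm(
  commands=[
    [0.022, 0, -0.001, -0.015, 0],
    [0.022, 0, -0.003, -0.045, 0],
    [0.022, 0, -0.006, -0.08, 0],
    [0.022, 0, -0.008, -0.12, 0],
    [0.022, 0, -0.011, -0.16, 0],
  ],
)

```text
time: 39.4
tool_pos: [0.4986, -0.1597, 0.1666]
tcp_rot: [-0.529, -0.469, 0.53, -0.468]
force: [-0.3, 0.2, -0.8]
width: 0.449
```

Request:
move_arm(
  commands=[
    [0.022, 0, -0.003, -0.04, 0],
    [0.022, 0, -0.006, -0.08, 0],
    [0.022, 0, -0.009, -0.12, 0],
    [0.022, 0, -0.012, -0.16, 0],
    [0.022, 0, -0.014, -0.2, 0],
  ],
)

```text
time: 40.02
tool_pos: [0.5087, 0.0403, 0.1668]
tcp_rot: [-0.529, -0.469, 0.53, -0.468]
force: [0.7, 0.6, -1.2]
width: 0.451
```

Request:
move_arm(
  commands=[
    [0.022, 0, -0.003, -0.04, 0],
    [0.022, 0, -0.006, -0.08, 0],
    [0.022, 0, -0.009, -0.12, 0],
    [0.022, 0, -0.012, -0.16, 0],
    [0.022, 0, -0.014, -0.2, 0],
  ],
)

```text
time: 40.65
tool_pos: [0.5192, 0.2402, 0.1666]
tcp_rot: [-0.529, -0.469, 0.53, -0.468]
force: [1.3, 0.2, -0.8]
width: 0.454
```

Request:
move_arm(
  commands=[
    [0.022, 0, -0.002, -0.035, -0.02],
    [0.022, 0, -0.004, -0.065, -0.04],
    [0.022, 0, -0.005, -0.08, -0.07],
    [0.022, 0, -0.005, -0.088, -0.096],
    [0.022, 0, -0.005, -0.088, -0.096],
  ],
)

```text
time: 41.28
tool_pos: [0.5263, 0.3261, 0.1673]
tcp_rot: [-0.506, -0.493, 0.507, -0.493]
force: [0.2, -0.2, -1.0]
width: 0.449
```

```bash
python3 - <<'E'
import plan
plan.to(.5266,.3264,.0283,-.027)
E
```

```text
t 41.27 pos [0.5263 0.3261 0.1673] jaw -0.027 w 0.038 F [ 0.2 -0.2 -1. ] q6 2.15
shift [ 0.139   0.0004 -0.0004] turn 0.0 xdown [-0.001 -0.001 -1.   ]
```

Request:
move_arm(
  commands=[
    [0.022, 0.01, 0, 0, 0],
    [0.022, 0.03, 0, 0, 0],
    [0.022, 0.06, 0, 0, 0],
    [0.022, 0.085, 0, 0, 0],
    [0.022, 0.1, 0, 0, 0],
  ],
)

```text
time: 41.9
tool_pos: [0.5257, 0.3248, 0.0656]
tcp_rot: [-0.506, -0.493, 0.508, -0.493]
force: [0.1, -0.1, -1.7]
width: 0.45
```

Request:
move_arm(
  commands=[
    [0.022, 0.012, 0, 0, 0],
    [0.022, 0.022, 0, 0, 0],
    [0.022, 0.03, 0, 0, 0],
    [0.022, 0.035, 0, 0, 0],
    [0.022, 0.035, 0, 0, 0],
  ],
)

```text
time: 42.52
tool_pos: [0.5264, 0.3264, 0.0324]
tcp_rot: [-0.507, -0.493, 0.507, -0.493]
force: [-0.1, 0.9, -1.9]
width: 0.454
```

Request:
move_arm(
  commands=[
    [0.022, 0.001, 0, 0, 0],
    [0.022, 0.002, 0, 0, 0],
    [0.022, 0.003, 0, 0, 0],
    [0.022, 0.003, 0, 0, 0],
  ],
)

```text
time: 43.02
tool_pos: [0.5265, 0.3264, 0.0296]
tcp_rot: [-0.507, -0.493, 0.507, -0.493]
force: [0.4, -0.1, -0.6]
width: 0.45
```

Request:
move_arm(
  commands=[
    [0.022, 0.0005, 0, 0, 0],
    [0.022, 0.001, 0, 0, 0],
    [0.022, 0.001, 0, 0, 0],
  ],
)

```text
time: 43.4
tool_pos: [0.5265, 0.3264, 0.0286]
tcp_rot: [-0.507, -0.493, 0.507, -0.493]
force: [0.1, 0.6, -0.8]
width: 0.453
```

Request:
move_arm(
  commands=[
    [0.022, 0.0005, 0, 0, 0],
    [0.022, 0.001, 0, 0, 0],
    [0.022, 0.001, 0, 0, 0],
  ],
)

```text
time: 43.78
tool_pos: [0.5266, 0.3264, 0.0283]
tcp_rot: [0.507, 0.493, -0.507, 0.493]
force: [-1.9, 0.4, 4.0]
width: 0.454
```

Request:
move_arm(
  commands=[
    [0.022, 0.0003, 0, 0, 0],
    [0.022, 0.0006, 0, 0, 0],
    [0.022, 0.0006, 0, 0, 0],
  ],
)

```text
time: 44.15
tool_pos: [0.5266, 0.3265, 0.0283]
tcp_rot: [0.507, 0.493, -0.506, 0.493]
force: [-3.1, -1.5, 8.3]
width: 0.452
```

Request:
move_arm(
  commands=[
    [0.022, -0.001, 0, 0, 0],
    [0.04, -0.001, 0, 0, 0],
    [0.055, -0.001, 0, 0, 0],
    [0.085, -0.001, 0, 0, 0],
    [0.085, -0.001, 0, 0, 0],
  ],
)

```text
time: 44.78
tool_pos: [0.5265, 0.3264, 0.0278]
tcp_rot: [-0.507, -0.493, 0.507, -0.493]
force: [-0.2, 0.4, -0.5]
width: 0.994
```

Request:
move_arm(
  commands=[
    [0.085, 0, 0, 0, 0],
    [0.085, -0.01, 0, 0, 0],
    [0.085, -0.035, 0, 0, 0],
    [0.085, -0.08, 0, 0, 0],
    [0.085, -0.12, 0, 0, 0],
  ],
)

```text
time: 45.4
tool_pos: [0.5267, 0.3265, 0.1503]
tcp_rot: [0.507, 0.493, -0.506, 0.493]
force: [1.2, 0.3, 0.0]
width: 0.993
```

Request:
move_arm(
  commands=[
    [0.085, 0, 0, 0.03, 0],
    [0.085, 0, 0, 0.08, 0],
    [0.085, 0, 0, 0.13, 0],
    [0.085, 0, 0, 0.18, 0],
    [0.085, 0, 0, 0.23, 0],
  ],
)

```text
time: 46.02
tool_pos: [0.5204, 0.095, 0.1491]
tcp_rot: [0.507, 0.493, -0.506, 0.494]
force: [0.5, -0.4, 0.6]
width: 0.996
```

Request:
move_arm(
  commands=[
    [0.085, 0, 0, 0.05, 0],
    [0.085, 0, 0, 0.1, 0],
    [0.085, 0, 0, 0.15, 0],
    [0.085, 0, 0, 0.2, 0],
    [0.085, 0, 0, 0.25, 0],
  ],
)

```text
time: 46.65
tool_pos: [0.5137, -0.1552, 0.1491]
tcp_rot: [0.507, 0.493, -0.506, 0.494]
force: [0.9, -0.9, -0.2]
width: 0.997
```

```bash
python3 - <<'E'
from h import *;import plan
plan.to(.5,-.15,.2,0)
t=optics.read_camera("top");s=optics.read_camera("side")
A=cv2.resize(t[190:270,110:270],(800,400),interpolation=cv2.INTER_CUBIC)
f=lambda u,v,z:onz("top",u/1+110,v+190,z)
crop=t[190:270,110:270];hsv=cv2.cvtColor(crop,cv2.COLOR_RGB2HSV);g=cv2.cvtColor(crop,cv2.COLOR_RGB2GRAY)
def comps(m,z):
  k,l,st,ce=cv2.connectedComponentsWithStats(m)
  for i in range(1,k):
    if st[i,4]>40: 
      X=f(*ce[i],z);d=X[:2]-[.5235,.21245];v=np.array([.0272,.9996]);print(st[i,4],ce[i].round(1),"rack x,y",(d@[v[1],-v[0]]).round(4),(d@v).round(4))
print("light@.086/.108");m=cv2.inRange(hsv,(0,0,125),(95,90,255));comps(m,.086);comps(m,.108)
print("black@.112");comps(cv2.inRange(g,0,28),.112)
B=cv2.resize(s[170:350,200:320],(400,600),interpolation=cv2.INTER_CUBIC)
out=np.zeros((600,800,3),np.uint8);out[:200,:400]=cv2.resize(A,(400,200));out[200:400,:400]=cv2.resize(t[190:290,290:490],(400,200));out[:,400:]=B
cv2.imwrite("pics/fin.png",out[:,:,::-1])
E
```

```text
t 46.65 pos [ 0.5137 -0.1552  0.1491] jaw -0.027 w 0.085 F [ 0.9 -0.9 -0.2] q6 1.30
shift [-0.0509 -0.0138 -0.0048] turn -0.027 xdown [ 0.002 -0.    -1.   ]
light@.086/.108
316 [125.6  38.8] rack x,y -0.0014 -0.1126
179 [28.7 37.3] rack x,y -0.0014 0.1143
115 [59.8 36.4] rack x,y 0.0018 0.0416
316 [125.6  38.8] rack x,y -0.005 -0.1145
179 [28.7 37.3] rack x,y -0.0051 0.1081
115 [59.8 36.4] rack x,y -0.0019 0.0368
black@.112
113 [93.5 36.5] rack x,y -0.0014 -0.0412
42 [103.4  45.4] rack x,y -0.0217 -0.0648
```

View pics/fin.png

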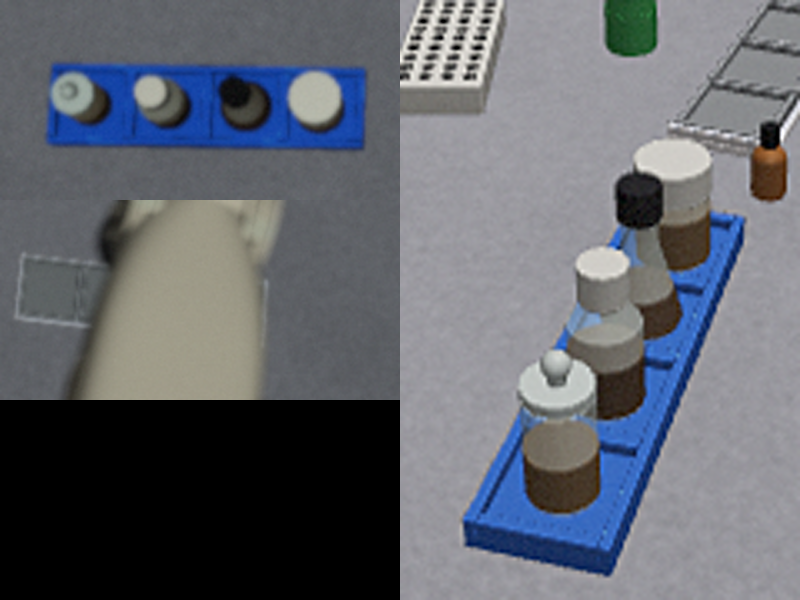

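All four samples stand upright in their pockets. From left to right in the rack they are D, C, A, B, each measured within about 4 mm of its pocket centre. The arm is clear, so I'm handing in.

```bash
python3 -c "
from plant import robot
print(robot.finish_job())"
```

```text
the job is handed in; nothing more can be done
None
```

All four samples are in the blue rack in reverse order, and the job is handed in at about 47 s on the robot's clock. The tray row was B, A, C, D from left to right; the rack now reads D, C, A, B. I lowered each sample until the wrist force showed it on the floor, then released it; the force never read above about 12 N.

**Last checks:** The final top and side pictures show all four upright, one to a pocket, with the arm away from them. From the top view, each top is within about 4 mm of its pocket centre:

| Sample | Rack x (mm) | Rack y (mm) | Pocket centre y (mm) |
|---|---|---|---|
| D | -1 | +114 | +114 |
| C | -2 | +37 | +38 |
| A | -1 | -41 | -38 |
| B | -1 | -113 | -114 |

**What disagreed:**
- **Tool height:** The cameras showed the fingertips about 25 mm higher than the reported tool position. As a result, the first close on B was too high, at the lid's rim. I opened, went lower and gripped it again; B was not moved. I kept this offset for the other three picks, and each sample met the rack floor at the same reported height as it was picked.
- **Side against top camera:** The two views differed by about 4–7 mm across the row for the tops (10 mm for D's knob). I relied mainly on the top view, which matched the arm.
- **Not measured:** I did not measure foot height or tilt separately. They are judged from the contact force and the pictures.

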